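# Two-sided contact test of a sensor module

### The job

The module on the orange mat is waiting for its contact test; the one on the green mat has already passed and stays as it is. Press the waiting module's orange strip gently, squarely and centred against the tester's sprung brass bar until the bar is fully home, hold it there for a second, then turn the module and do the same with its white strip. Then set it down gently, upright, wholly on the free part of the green mat, and leave everything else on the bench where it is.

Things in the scene. Friction and masses are not known exactly. Their poses are not given: they have to be found in the camera images.
- module_blue: black square sensor module, 56 x 56 mm and 50 mm tall, about 0.16 kg, with a blue lid panel. Origin at the centre of its underside, z up. Orange contact strip (40 x 26 mm) in the middle of its +x side, white one in the middle of its +y side; each strip shows as a coloured tab on the lid's edge too. It begins on one of the two mats.
- module_yellow: black square sensor module, 56 x 56 mm and 50 mm tall, about 0.16 kg, with a yellow lid panel. Origin at the centre of its underside, z up. Orange contact strip (40 x 26 mm) in the middle of its +x side, white one in the middle of its -y side; each strip shows as a coloured tab on the lid's edge too. It begins on one of the two mats.
- module_blue_orange (a point): centre of the orange strip on the side of the module with the blue lid, 25 mm above its underside, 28 mm from its middle axis
- module_blue_white (a point): centre of the white strip on the side of the module with the blue lid, 25 mm above its underside, 28 mm from its middle axis
- module_yellow_orange (a point): centre of the orange strip on the side of the module with the yellow lid, 25 mm above its underside, 28 mm from its middle axis
- module_yellow_white (a point): centre of the white strip on the side of the module with the yellow lid, 25 mm above its underside, 28 mm from its middle axis
- mat_queue: orange mat, 120 x 200 x 3 mm (x, y, z), fixed to the bench; origin at the centre of its underside. The module lying on it is waiting for its test.
- mat_done: green mat, 120 x 200 x 3 mm (x, y, z), fixed to the bench; origin at the centre of its underside. The module lying on one half of it (y below 0 in the mat's frame) is already tested; the other half is free.
- tester: grey tester fixed to the bench, housing 100 x 130 x 60 mm. Origin at bench level under the middle of its front face; +x points into the housing: press along +x, at y = 0. An aluminium carriage (90 mm wide, top at 50 mm) before the face carries the brass bar. It is clamped where the last user left it, so the relaxed bar's front may stand 34 to 59 mm in front of the face: find it by touch.
- bar (a joint): how far the upright brass bar (36 mm wide, 12 to 38 mm above the bench, centred on the tester's x axis) is pushed in, m: 0 relaxed, 0.006 fully home against its stop. A spring pushes it back: about 4 N to start, 11 N fully home. More than 30 N harms the tester.
- board_left: loose black circuit board, 75 x 50 x 16 mm, on the bench to the left of the tester; origin at the centre of its underside
- board_right: loose black circuit board, 75 x 50 x 16 mm, on the bench to the right of the tester; origin at the centre of its underside
- tub: clear plastic tub, 110 mm across, 75 mm tall, back left; origin at the centre of its underside
- flux: small amber bottle, 40 mm across, 90 mm tall, back right; origin at the centre of its underside
- driver: screwdriver lying on the bench at the right, near the robot

How it is judged:
On the way, in this order (a step that is already met when the one before it is completed fails the run):
1. the waiting module's orange strip holds the bar in by over 4 mm for 0.6 s, centred within 10 mm and square within 0.12 rad; the tested one is on the green mat (((value of joint bar above 0.004 m and contact force between module_blue and tester above 4 N and x of module_blue_orange in the frame of tester above -0.068 m and y of module_blue_orange in the frame of tester between -0.01 and 0.01 m and z of module_blue_orange in the frame of tester between 0.013 and 0.037 m and angle between the x axis of module_blue and the x axis of tester, either way round below 0.12 rad and x of module_yellow in the frame of mat_done between -0.034 and 0.034 m and y of module_yellow in the frame of mat_done between -0.074 and 0.074 m and height (world z) of module_yellow below 0.008 m and angle between module_yellow's own z axis and vertical below 0.1 rad) or (value of joint bar above 0.004 m and contact force between module_yellow and tester above 4 N and x of module_yellow_orange in the frame of tester above -0.068 m and y of module_yellow_orange in the frame of tester between -0.01 and 0.01 m and z of module_yellow_orange in the frame of tester between 0.013 and 0.037 m and angle between the x axis of module_yellow and the x axis of tester, either way round below 0.12 rad and x of module_blue in the frame of mat_done between -0.034 and 0.034 m and y of module_blue in the frame of mat_done between -0.074 and 0.074 m and height (world z) of module_blue below 0.008 m and angle between module_blue's own z axis and vertical below 0.1 rad))), for 0.6 s.
2. the same module's white strip presses the bar home in the same way for 0.6 s (((value of joint bar above 0.004 m and contact force between module_blue and tester above 4 N and x of module_blue_white in the frame of tester above -0.068 m and y of module_blue_white in the frame of tester between -0.01 and 0.01 m and z of module_blue_white in the frame of tester between 0.013 and 0.037 m and angle between the x axis of module_blue and the y axis of tester, either way round below 0.12 rad and x of module_yellow in the frame of mat_done between -0.034 and 0.034 m and y of module_yellow in the frame of mat_done between -0.074 and 0.074 m and height (world z) of module_yellow below 0.008 m and angle between module_yellow's own z axis and vertical below 0.1 rad) or (value of joint bar above 0.004 m and contact force between module_yellow and tester above 4 N and x of module_yellow_white in the frame of tester above -0.068 m and y of module_yellow_white in the frame of tester between -0.01 and 0.01 m and z of module_yellow_white in the frame of tester between 0.013 and 0.037 m and angle between the x axis of module_yellow and the y axis of tester, either way round below 0.12 rad and x of module_blue in the frame of mat_done between -0.034 and 0.034 m and y of module_blue in the frame of mat_done between -0.074 and 0.074 m and height (world z) of module_blue below 0.008 m and angle between module_blue's own z axis and vertical below 0.1 rad))), for 0.6 s.
At the end, for the whole second after the job is handed in: both modules stand upright (within 0.1 rad) and at rest, wholly on the green mat (centres within 34 mm of its middle along x and 74 mm along y), undersides on the mat (x of module_blue in the frame of mat_done between -0.034 and 0.034 m and y of module_blue in the frame of mat_done between -0.074 and 0.074 m and height (world z) of each of module_blue, module_yellow below 0.008 m and angle between each of module_blue, module_yellow's own z axis and vertical below 0.1 rad and x of module_yellow in the frame of mat_done between -0.034 and 0.034 m and y of module_yellow in the frame of mat_done between -0.074 and 0.074 m and linear speed of each of module_blue, module_yellow below 0.02 m/s); the robot touches nothing.
It fails at once if a module is pressed against the tester with more than 30 N (contact force between any of module_blue, module_yellow and tester above 30 N).
It fails at once if the tested module is moved too (both modules moved by more than 15 mm) (distance of each of module_blue, module_yellow from where it was at the start of the episode above 0.015 m).
It fails at once if a module is let fall or knocked: it moves faster than 0.5 m/s out of the fingers ((linear speed of module_blue above 0.5 m/s and contact force between the fingers and module_blue below 0.1 N) or (linear speed of module_yellow above 0.5 m/s and contact force between the fingers and module_yellow below 0.1 N)).
It fails at once if a circuit board, the tub, the bottle or the screwdriver is moved by more than 20 mm (distance of any of board_left, board_right, tub, flux, driver from where it was at the start of the episode above 0.02 m).
It also fails if it takes over 72 s, if anything falls off the work surface, if the arm or the gripper's body presses on something with over 40 N, if the wrist force passes 120 N, or if a joint passes its speed limit or range.

### The arm

A 6-joint arm with a two-finger parallel gripper is mounted at the origin on the work surface. World frame = base frame: x ahead of the robot, y to its left, z up, the work surface at z = 0. Lengths are in m, angles in rad, forces in N, time in s.
With the tool pointing down it reaches from about 0.375 to 0.9 m from the base axis. Payload 3.1 kg.
Tool frame: the origin (TCP) lies midway between the tips of the shut fingers; the grasp point (between the pads) lies 19 mm behind it; z points along the fingers, y is the line along which they close (so a half turn about z gives the same grasp; the last joint's range is limited). The gripper opens to 87 mm and grips with 3 to 60 N. Pads are 19 mm wide; open, the fingers measure 117 mm over their backs; the gripper's body (75 mm by 190 mm) begins 51 mm behind the grasp point.
Start: joints at [1.107, 0.527, 1.433, -0, 1.181, -0.178], TCP at [0.176, 0.6, 0.186] pointing down, gripper open.
Joint ranges: [-3.08, 3.08], [-0.75, 2.2], [0.22, 2.44], [-1.43, 4.57], [0, 2.65], [-2.85, 2.85]. Speed limits (rad/s): [2.79, 2.79, 3.14, 3.14, 3.14, 3.14].

### API

Orientations are given as a unit quaternion [x, y, z, w].
In Python, from rig import robot gives the robot as it stands.
- The arm moves only by the shell command python3 -m jog 'ROWS' [FORCE]. ROWS is a JSON object of lists of equal length, an entry for each row: "dp": the shift along the tool's x, y, z in mm, a list of three; "delta_rot": the turn, a rotation vector about the tool's x, y, z in rad, a list of three; "gripper": the opening, from -1 (shut) to 1 (fully open). A call has 1 to 12 rows; each row is the pose to reach, as a shift and turn from the pose commanded when the call began, along the tool's axes at that moment; what a row does not reach only later rows make up. A row lasts 1/10 s, in which the tool goes at most 50 mm and 8.59 degrees, less where a joint would pass 70% of its speed; a pose out of reach is approached as far as the arm can. A call with a gripper value outside its range is refused whole. The fingers move at their own pace and stop on an object; FORCE is the grip in N (left out, the last holds). Time passes only in rows, so rows that repeat a pose let the fingers close. It gives the time, the measured TCP pose, the force, the opening and the grip force at its end, in the units of the state.
- robot.get_obs(): the state, without advancing time (a new reading comes with each control period).
- robot.camera(name): name is "scene" or "side" or "wrist"; returns the picture (400x640x3 uint8, red, green, blue); there is no depth.
- robot.camera_model(name): a dict with "fx", "fy", "cx", "cy" (pixels), "xyz" and "orientation" of the camera in the world; the wrist camera has in their place "T_tool_cam" (4x4, takes a point from camera to tool coordinates, whose origin is the TCP and whose axes are the flange's). Camera axes: x right, y down, z forward; pixel columns grow to the right and rows downward; lengths in m; the calibration is good to about 2 mm. A picture is of the moment at which its call begins: read the wrist's pose just before it. camera_model takes no time and is no camera call.
- robot.hand_in(): hands the job in; it is judged then, once.
Trained networks look in the newest picture that a camera, given by its name, has taken for a name from the list of things; names that differ only in an ending like _2 or _b are one class to them, and where a whole thing is asked for, a point or a joint stands for the part that bears it (a point fixed in the world has none). Each returns a list of dicts, best first, with "score" (0 to 1); they miss things now and then, are a little off and sometimes report something else, mostly with a low value. They report only what shows in the picture. A call takes as long as a camera call.
- robot.search_frame(name, camera): "rect" ([left, top, right, bottom] in pixels, round what is visible of it).
The state is a dict: "time": time; "q": joint angles; "joint_velocities": joint speeds; "joint_torque": joint torques, N m; "position": TCP position; "tool_rot": TCP orientation; "ft_force": force on the tool from outside, world axes, zero at the start; "moment": the same for the moment, N m; "grip_width": finger opening in m; "grip_force": force on a finger pad.
Only numpy, scipy, OpenCV 4.12 (cv2) and the standard library are available. Lean on these libraries where they do the work, as an engineer would, in place of code of your own. Each camera call takes 0.05 s, during which the arm holds its last target. There are 200 camera calls.

## Working session

There is one attempt and no reset: what is moved stays moved. The work goes in short steps, Python scripts to look and compute and a shell command to move; the robot and the scene stay as the last step left them, time stands still between calls to the robot, and variables do not carry over. Pictures are saved under pics/ and viewed, at most 10 in all, crops included, and the job is handed in when it is done.

```bash
ls; mkdir -p pics; python3 - <<'E'
from rig import robot
import cv2
o=robot.get_obs();print({k:(v if not hasattr(v,'tolist') else v.tolist()) for k,v in o.items()})
for c in ("scene","side"):
    im=robot.camera(c);cv2.imwrite(f"pics/{c}0.png",im[:,:,::-1]);print(c,robot.camera_model(c))
    for n in ("module_blue","module_yellow","mat_queue","mat_done","tester","module_blue_orange","board_left","board_right","tub","flux","driver"):
        print(n,[(d['rect'],round(d['score'],2)) for d in robot.search_frame(n,c)[:2]])
print(robot.camera_model("wrist"))
E
```

```text
pics
{'time': 0.0, 'q': [1.1075175554231615, 0.5284643730466887, 1.433887026907192, -6.864515674475828e-06, 1.1813587979463391, -0.1784759675548008], 'joint_velocities': [0.0013960323687767964, 0.0005506689923838149, -0.0005579301464032771, 9.791133834227933e-05, 0.0004344996083054509, -0.00018583596890278642], 'joint_torque': [0.00012271736522961874, -44.00463581085205, -17.65888810157776, 0.06324616726487875, 0.05813346477225423, -0.00016232001598837087], 'position': [0.17520512431873758, 0.5991155229595271, 0.18457765517830854], 'tool_rot': [0.1419192437851431, 0.9898776728643403, -0.0010057322821284964, -0.00033092402141698344], 'ft_force': [-0.5926579712273953, -0.6113381904036342, -0.2804859308814971], 'moment': [-0.015082030939553947, -0.016264094165241407, 0.023974241090006218], 'grip_force': 0.0, 'grip_width': 0.08700475171614472}
scene {'fx': 493.21030793644553, 'fy': 493.21030793644553, 'cx': 324.0267050792044, 'cy': 201.5137774576905, 'xyz': array([0.84509349, 0.6159002 , 1.26255929]), 'orientation': array([ 0.22702179,  0.93349569, -0.26889814, -0.06885269])}
module_blue
[... 1326 characters left out ...]
range [([268.1, 162.6, 285.8, 184.3], 0.85)]
board_left []
board_right [([386.8, 223.0, 415.4, 231.5], 0.75)]
tub [([307.5, 144.4, 336.3, 170.4], 0.92)]
flux [([421.6, 232.7, 440.5, 264.5], 0.97)]
driver [([268.3, 294.5, 328.9, 357.8], 0.7)]
{'fx': 334.75755757164933, 'fy': 334.75755757164933, 'cx': 320.9063290388127, 'cy': 195.3341789651496, 'T_tool_cam': array([[-1.05958058e-04, -9.55277041e-01, -2.95712298e-01,
         7.96250338e-02],
       [ 9.99999988e-01, -1.35413623e-04,  7.91291673e-05,
         4.14661388e-04],
       [-1.15633750e-04, -2.95712286e-01,  9.55277044e-01,
        -1.98426859e-01],
       [ 0.00000000e+00,  0.00000000e+00,  0.00000000e+00,
         1.00000000e+00]])}
```

```bash
python3 - <<'E'
import cv2
im=cv2.imread("pics/scene0.png");cv2.imwrite("pics/scene0c.png",cv2.resize(im[60:390,190:470],None,fx=1.8*1,fy=1.8,interpolation=cv2.INTER_CUBIC))
E
cat > h.py <<'E'
import numpy as np, cv2
from scipy.spatial.transform import Rotation as R
from rig import robot
def cam(name,obs=None):
    m=robot.camera_model(name)
    K=np.array([[m['fx'],0,m['cx']],[0,m['fy'],m['cy']],[0,0,1]])
    if name!='wrist': return K,R.from_quat(m['orientation']).as_matrix(),np.array(m['xyz'])
    o=obs; A=R.from_quat(o['tool_rot']).as_matrix();T=np.array(m['T_tool_cam'])
    return K,A@T[:3,:3],A@T[:3,3]+o['position']
def ground(c,uv,z):
    K,Rm,t=c; d=Rm@np.linalg.solve(K,[uv[0],uv[1],1]); return t+d*(z-t[2])/d[2]
def proj(c,p):
    K,Rm,t=c; q=K@(Rm.T@(np.array(p)-t)); return q[:2]/q[2]
E
python3 - <<'E'
from h import *
c=cam('scene')
for n,r,z in [("blue",(385,285,406,308),.05),("yellow",(275.3,131.9,294.8,158.2),.03),("mq",(356.6,256.9,437.1,341.6),.003),("md",(263.4,134.4,318.9,194.4),.003),("tester",(243.9,208.7,304.8,270.9),.04),("bl",(285,302,311,330),.01),("br",(294.5,220,303.7,230.7),.01),("tub",(313.8,332.9,358.4,380),.04)]:
    print(n,ground(c,((r[0]+r[2])/2,(r[1]+r[3])/2),z).round(3))
E
```

```text
blue [0.455 0.284 0.05 ]
yellow [ 0.492 -0.315  0.03 ]
mq [0.441 0.28  0.003]
md [ 0.5   -0.256  0.003]
tester [ 0.664 -0.016  0.04 ]
bl [0.698 0.202 0.01 ]
br [ 0.576 -0.042  0.01 ]
tub [0.663 0.347 0.04 ]
```

View pics/scene0c.png

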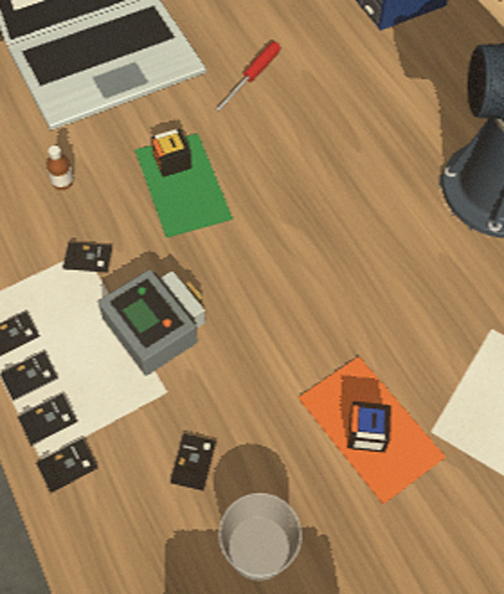

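The picture shows blue on the orange mat (crop 370,427; white tab towards the bottom edge) and yellow on the upper part of the green mat (170,150). The tester is at (150,320), with its carriage and brass bar facing right and up. Next I'll work out the mats and the tester yaw.

```bash
python3 - <<'E'
from h import *
c=cam('scene')
im=cv2.imread("pics/scene0.png");hsv=cv2.cvtColor(im,cv2.COLOR_BGR2HSV)
for n,lo,hi in (("orange",(5,190,150),(14,255,255)),("green",(50,100,60),(80,255,255))):
    m=cv2.inRange(hsv,lo,hi);k=cv2.connectedComponentsWithStats(m);L=1+np.argmax(k[2][1:,4])
    v,u=np.where(k[1]==L)
    P=np.array([ground(c,(a,b),.003)[:2] for a,b in zip(u,v)],np.float32)
    print(n,cv2.minAreaRect(P*1000))
f=lambda x,y:(190+x/1.8,60+y/1.8)
for n,p in dict(T=(152,272),L=(101,303),Rr=(196,324),B=(147,357)).items(): print(n,ground(c,f(*p),.06).round(3))
o=robot.get_obs()
from scipy.spatial.transform import Rotation as R
A=R.from_quat(o['tool_rot']).as_matrix()
# where wrist cam axis hits z=.05
w=cam('wrist',o);print("wrist axis hit",ground(w,(320,200),.05).round(3), "cam",w[2].round(3));print(A.round(3))
print("yaw toolx",np.arctan2(A[1,0],A[0,0]))
print("d to put blue in view (tool mm):",(A.T@(np.array([.455,.284,.05])-ground(w,(320,200),.05))*1000).round())
E
```

```text
orange ((489.4029846191406, 214.92379760742188), (130.58433532714844, 64.9239730834961), 62.38614273071289)
green ((496.01507568359375, -266.2334899902344), (200.68128967285156, 118.90127563476562), 81.54283905029297)
T [ 0.629 -0.089  0.06 ]
L [ 0.722 -0.074  0.06 ]
Rr [0.608 0.026 0.06 ]
B [0.697 0.042 0.06 ]
wrist axis hit [0.203 0.591 0.05 ] cam [0.099 0.623 0.384]
[[-0.96   0.281  0.   ]
 [ 0.281  0.96   0.   ]
 [ 0.     0.    -1.   ]]
yaw toolx 2.8567672277470013
d to put blue in view (tool mm): [-328. -224.   -0.]
```

```bash
python3 -m jog '{"dp":[[-40,-28,0],[-80,-56,0],[-120,-84,0],[-160,-112,0],[-200,-140,0],[-240,-168,0],[-280,-196,0],[-328,-224,0],[-328,-224,0],[-328,-224,0]],"delta_rot":[[0,0,0],[0,0,0],[0,0,0],[0,0,0],[0,0,0],[0,0,0],[0,0,0],[0,0,0],[0,0,0],[0,0,0]],"gripper":[1,1,1,1,1,1,1,1,1,1]}'
python3 - <<'E'
from h import *
o=robot.get_obs();im=robot.camera('wrist');cv2.imwrite('pics/w1.png',im[:,:,::-1]);c=cam('wrist',o)
print(o['position'],[ (d['rect'],d['score']) for d in robot.search_frame('module_blue','wrist')])
import json;json.dump(dict(position=list(map(float,o['position'])),tool_rot=list(map(float,o['tool_rot']))),open('w1.json','w'))
E
```

```text
time: 2.2
position: [0.4286, 0.2916, 0.1856]
tool_rot: [0.144, 0.99, 0.0, 0.0]
ft_force: [-0.3, 0.3, -0.0]
grip_width: 0.0873
grip_force: 0.0
[0.42857102 0.2916361  0.18562484] [([281.4, 154.9, 350.2, 230.0], 0.85)]
```

View pics/w1.png

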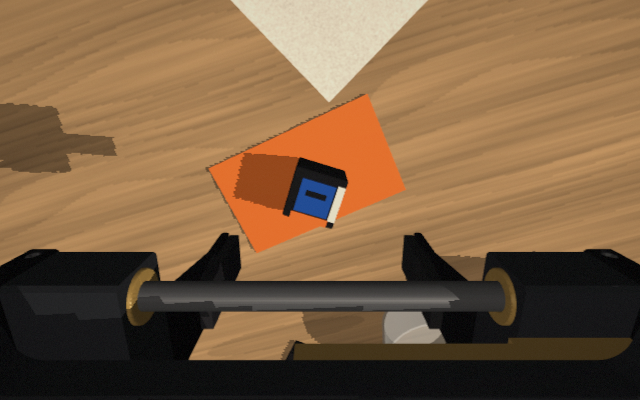

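Wrist view: blue lid at (317,197) with the white tab along its right edge (337,205); the mat is around it. I'll zoom in and fit the pose.

```bash
python3 - <<'E'
from h import *
import json
o=json.load(open('w1.json'));o['position']=np.array(o['position']);c=cam('wrist',o)
im=cv2.imread('pics/w1.png');cv2.imwrite('pics/w1c.png',cv2.resize(im[145:240,265:365],None,fx=6,fy=6,interpolation=cv2.INTER_NEAREST))
hsv=cv2.cvtColor(im,cv2.COLOR_BGR2HSV)
def rect(m,z,name):
    k=cv2.connectedComponentsWithStats(m);L=1+np.argmax(k[2][1:,4]);v,u=np.where(k[1]==L)
    P=np.array([ground(c,(a,b),z)[:2]*1000 for a,b in zip(u,v)],np.float32);print(name,cv2.minAreaRect(P),len(u))
rect(cv2.inRange(hsv,(105,120,60),(125,255,255)),.053,'blue')
w=cv2.inRange(hsv,(0,0,150),(180,80,255));w[:150]=0;w[240:]=0;w[:,:280]=0;w[:,365:]=0
rect(w,.05,'white')
print(robot.get_obs()['q'])
E
```

```text
blue ((451.7588806152344, 278.18292236328125), (36.81117630004883, 36.92271423339844), 56.399208068847656) 1105
white ((465.9435119628906, 297.3082580566406), (8.186541557312012, 40.0426025390625), 56.81609344482422) 277
[ 3.85572732e-01  3.84010097e-01  1.69914351e+00  6.84521693e-04
  1.05936087e+00 -9.00887891e-01]
```

View pics/w1c.png

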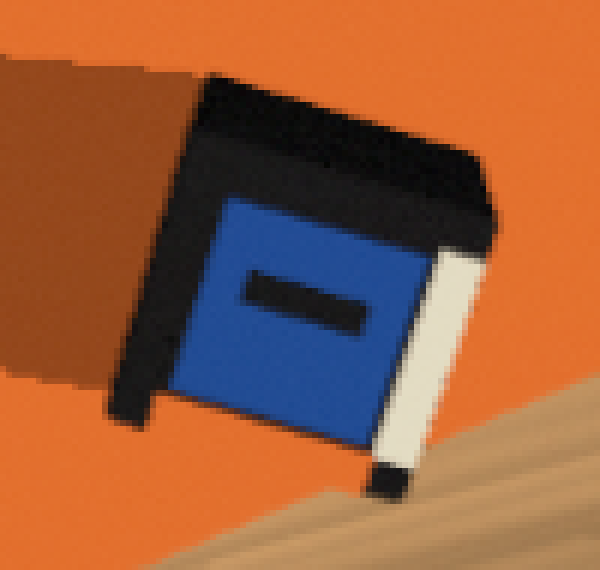

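```bash
python3 -m jog '{"dp":[[-26,-6,20],[-26,-6,60],[-26,-6,100],[-26,-6,130],[-26,-6,150],[-26,-6,165],[-26,-6,174],[-26,-6,174],[-26,-6,174]],"delta_rot":[[0,0,0.14],[0,0,0.295],[0,0,0.295],[0,0,0.295],[0,0,0.295],[0,0,0.295],[0,0,0.295],[0,0,0.295],[0,0,0.295]],"gripper":[1,1,1,1,1,1,1,1,1]}'
python3 -m jog '{"dp":[[0,0,0],[0,0,0],[0,0,0],[0,0,0],[0,0,0],[0,0,0],[0,0,0],[0,0,0]],"delta_rot":[[0,0,0],[0,0,0],[0,0,0],[0,0,0],[0,0,0],[0,0,0],[0,0,0],[0,0,0]],"gripper":[-1,-1,-1,-1,-1,-1,-1,-1]}' 45
```

```text
time: 3.2
position: [0.4505, 0.2805, 0.012]
tool_rot: [0.285, 0.958, 0.0, 0.0]
ft_force: [0.8, 0.3, 0.5]
grip_width: 0.0869
grip_force: 0.0
time: 4.0
position: [0.4507, 0.2795, 0.0118]
tool_rot: [0.286, 0.958, -0.0, 0.0]
ft_force: [0.2, -2.0, 4.6]
grip_width: 0.055
grip_force: 45.0
```

```bash
python3 -m jog '{"dp":[[0,0,-15],[0,0,-50],[0,0,-90],[-30,-16,-130],[-75,-40,-165],[-120,-64,-173],[-165,-88,-173],[-210,-112,-173],[-255,-136,-173],[-290,-155,-173],[-311,-166,-173],[-311,-166,-173]],"delta_rot":[[0,0,0],[0,0,0],[0,0,0],[0,0,0],[0,0,-0.1],[0,0,-0.22],[0,0,-0.34],[0,0,-0.46],[0,0,-0.58],[0,0,-0.7],[0,0,-0.757],[0,0,-0.757]],"gripper":[-1,-1,-1,-1,-1,-1,-1,-1,-1,-1,-1,-1]}'
python3 -m jog '{"dp":[[0,0,0],[0,0,0],[0,0,0]],"delta_rot":[[0,0,0],[0,0,0],[0,0,0]],"gripper":[-1,-1,-1]}'
python3 - <<'E'
from h import *
o=robot.get_obs();im=robot.camera('wrist');cv2.imwrite('pics/w2.png',im[:,:,::-1]);c=cam('wrist',o)
print(o['position'],o['q'],o['ft_force'])
import json;json.dump(dict(position=list(map(float,o['position'])),tool_rot=list(map(float,o['tool_rot']))),open('w2.json','w'))
E
```

```text
time: 5.2
position: [0.6224, -0.0344, 0.1837]
tool_rot: [-0.086, 0.996, -0.001, 0.001]
ft_force: [0.5, 1.1, -1.0]
grip_width: 0.0547
grip_force: 45.0
time: 5.5
position: [0.619, -0.028, 0.1844]
tool_rot: [-0.089, 0.996, 0.0, -0.001]
ft_force: [0.2, -0.2, -1.3]
grip_width: 0.0548
grip_force: 45.0
[ 0.61899486 -0.02800238  0.18435464] [-2.25502565e-01  5.22019368e-01  1.44701450e+00  3.53073907e-04
  1.17376071e+00 -1.97519506e+00] [ 0.1675655  -0.20697278 -1.252739  ]
```

View pics/w2.png

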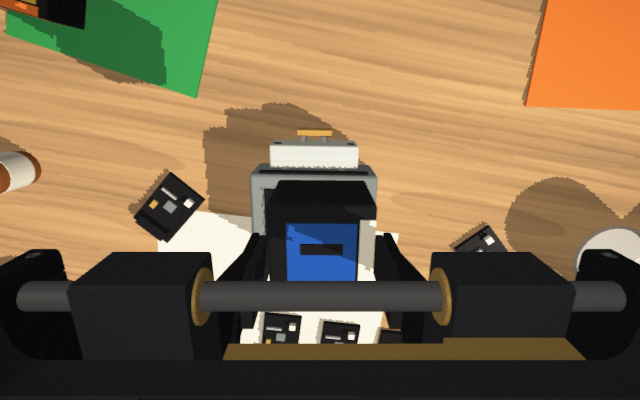

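The wrist view shows the brass bar at (298–332, 129–136), the carriage at (270–358, 142–167), and the module held squarely. Next I'll fit the tester's axis.

```bash
python3 - <<'E'
from h import *
import json
o=json.load(open('w2.json'));o['position']=np.array(o['position']);c=cam('wrist',o)
im=cv2.imread('pics/w2.png');cv2.imwrite('pics/w2c.png',cv2.resize(im[115:215,240:390],None,fx=5,fy=5,interpolation=cv2.INTER_NEAREST))
hsv=cv2.cvtColor(im,cv2.COLOR_BGR2HSV)
sub=hsv[120:180,255:375];
def rect(m,z,name):
    k=cv2.connectedComponentsWithStats(m);L=1+np.argmax(k[2][1:,4]);v,u=np.where(k[1]==L);x=k[2][L];print(name,x[:4]+[255,120,0,0])
    P=np.array([ground(c,(a+255,b+120),z)[:2]*1000 for a,b in zip(u,v)],np.float32);print(cv2.minAreaRect(P),len(u))
rect(cv2.inRange(sub,(15,120,190),(30,255,255)),.038,'bar')
rect(cv2.inRange(sub,(0,0,180),(180,45,255)),.05,'carr')
A=R.from_quat(o['tool_rot']).as_matrix();print("module x yaw deg",np.degrees(np.arctan2(-A[1,0],-A[0,0])))
E
```

```text
bar [322 120  53  52]
((574.0032958984375, 5.2631683349609375), (76.00701904296875, 37.59976577758789), 54.41320037841797) 1140
carr [270 145  88  23]
((603.1142578125, -38.641136169433594), (21.979412078857422, 88.0450668334961), 9.301274299621582) 1840
module x yaw deg 10.242183034654538
```

View pics/w2c.png

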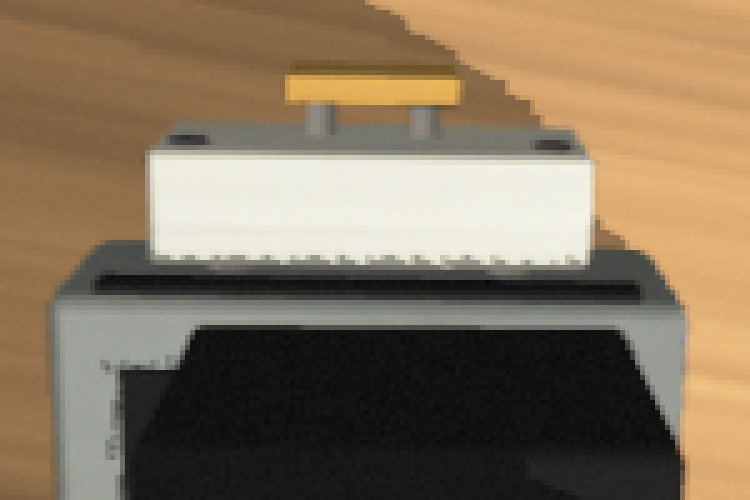

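```bash
python3 - <<'E'
from h import *
import json
o=json.load(open('w2.json'));o['position']=np.array(o['position']);c=cam('wrist',o)
t=np.radians(9.4);ex=np.array([np.cos(t),np.sin(t)]);ey=np.array([-ex[1],ex[0]])
q=lambda x,y:(240+x/5-.5,115+y/5-.5)
for n,a,b,z in (("barfront",(287,74),(461,76),.038),("carrfront",(148,150),(593,160),.05),("house",(52,299),(686,309),.06)):
    A,B=[ground(c,q(*p),z)[:2] for p in (a,b)];m=(A+B)/2
    print(n,A.round(4),B.round(4),"w",np.linalg.norm(B-A).round(4),"yaw",np.degrees(np.arctan2(*(B-A)[::-1])).round(2)-90,"lat",(m@ey).round(4),"along",(m@ex).round(4))
A=R.from_quat(o['tool_rot']).as_matrix();p=o['position'][:2];print("tcp lat,along",p@ey,p@ex)
print("tool z tilt",A[:,2])
E
```

```text
barfront [ 0.5808 -0.06  ] [ 0.5749 -0.0252] w 0.0354 yaw 9.579999999999998 lat -0.1364 along 0.5631
carrfront [ 0.599  -0.0843] [0.5853 0.0032] w 0.0886 yaw 8.939999999999998 lat -0.1367 along 0.5776
house [ 0.6299 -0.0978] [0.6096 0.0262] w 0.1257 yaw 9.290000000000006 lat -0.1366 along 0.6056
tcp lat,along -0.12872429498215918 0.6061095771159449
tool z tilt [-1.09866904e-03  5.86106124e-04 -9.99999225e-01]
```

```bash
python3 -m jog '{"dp":[[25,-2,0],[60,-4,0],[90,-6,0],[101,-6,20],[101,-6,55],[101,-6,95],[101,-6,130],[101,-6,155],[101,-6,168],[101,-6,171],[101,-6,171],[101,-6,171]],"delta_rot":[[0,0,0.016],[0,0,0.016],[0,0,0.016],[0,0,0.016],[0,0,0.016],[0,0,0.016],[0,0,0.016],[0,0,0.016],[0,0,0.016],[0,0,0.016],[0,0,0.016],[0,0,0.016]],"gripper":[-1,-1,-1,-1,-1,-1,-1,-1,-1,-1,-1,-1]}'
cat > st.py <<'E'
from h import *
t=np.radians(9.4);ex=np.array([np.cos(t),np.sin(t)]);ey=np.array([-ex[1],ex[0]])
o=robot.get_obs();p=o['position'];A=R.from_quat(o['tool_rot']).as_matrix();f=np.array(o['ft_force'])
print("along %.4f lat %.4f z %.4f yaw(-x) %.2f f_along %.2f f_lat %.2f fz %.2f t %.2f"%(p[:2]@ex,p[:2]@ey,p[2],np.degrees(np.arctan2(-A[1,0],-A[0,0])),f[:2]@ex,f[:2]@ey,f[2],o['time']),"q6 %.2f"%o['q'][5])
E
python3 st.py
python3 - <<'E'
from h import *
im=robot.camera('side');cv2.imwrite('pics/s1.png',cv2.resize(im[150:260,270:430,::-1],None,fx=5,fy=5,interpolation=cv2.INTER_CUBIC))
E
```

```text
time: 6.75
position: [0.5227, -0.0535, 0.0148]
tool_rot: [-0.081, 0.997, -0.001, 0.001]
ft_force: [-0.6, -0.5, -0.9]
grip_width: 0.055
grip_force: 45.0
along 0.5070 lat -0.1382 z 0.0148 yaw(-x) 9.26 f_along -0.71 f_lat -0.41 fz -0.89 t 6.75 q6 -2.05
```

View pics/s1.png

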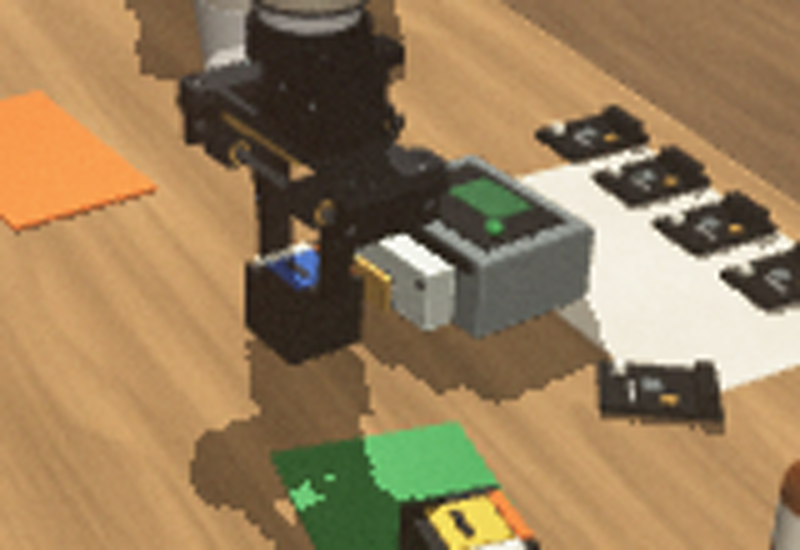

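The module hangs just off the bench in front of the brass bar (380,285) and is clear of the tester. Now I'll creep in.

```bash
python3 -m jog '{"dp":[[-8,1.5,1],[-15,1.5,1],[-20,1.5,1],[-22,1.5,1],[-22,1.5,1],[-22,1.5,1]],"delta_rot":[[0,0,0],[0,0,0],[0,0,0],[0,0,0],[0,0,0],[0,0,0]],"gripper":[-1,-1,-1,-1,-1,-1]}' >/dev/null; python3 st.py
python3 -m jog '{"dp":[[-1,0,0],[-2,0,0],[-2,0,0],[-2,0,0]],"delta_rot":[[0,0,0],[0,0,0],[0,0,0],[0,0,0]],"gripper":[-1,-1,-1,-1]}'>/dev/null; python3 st.py
python3 -m jog '{"dp":[[-1,0,0],[-2,0,0],[-2,0,0],[-2,0,0]],"delta_rot":[[0,0,0],[0,0,0],[0,0,0],[0,0,0]],"gripper":[-1,-1,-1,-1]}'>/dev/null; python3 st.py
```

```text
along 0.5275 lat -0.1362 z 0.0124 yaw(-x) 9.24 f_along -1.08 f_lat 0.13 fz -1.26 t 7.40 q6 -2.03
along 0.5298 lat -0.1364 z 0.0125 yaw(-x) 9.23 f_along 0.09 f_lat -1.09 fz -0.83 t 7.80 q6 -2.02
along 0.5319 lat -0.1364 z 0.0126 yaw(-x) 9.24 f_along -0.87 f_lat -0.19 fz -0.45 t 8.20 q6 -2.02
```

```bash
python3 -m jog '{"dp":[[-1,0,0],[-2,0,0],[-2,0,0],[-2,0,0]],"delta_rot":[[0,0,0],[0,0,0],[0,0,0],[0,0,0]],"gripper":[-1,-1,-1,-1]}'>/dev/null; python3 st.py
python3 -m jog '{"dp":[[-1,0,0],[-2,0,0],[-2,0,0],[-2,0,0]],"delta_rot":[[0,0,0],[0,0,0],[0,0,0],[0,0,0]],"gripper":[-1,-1,-1,-1]}'>/dev/null; python3 st.py
```

```text
along 0.5334 lat -0.1363 z 0.0125 yaw(-x) 9.24 f_along -2.49 f_lat -0.09 fz -0.98 t 8.60 q6 -2.02
along 0.5343 lat -0.1360 z 0.0123 yaw(-x) 9.26 f_along -4.70 f_lat -1.36 fz 0.83 t 9.00 q6 -2.02
```

```bash
for i in 1 2; do python3 -m jog '{"dp":[[-1,0,0],[-2,0,0],[-2,0,0],[-2,0,0]],"delta_rot":[[0,0,0],[0,0,0],[0,0,0],[0,0,0]],"gripper":[-1,-1,-1,-1]}'>/dev/null; python3 st.py; done
```

```text
along 0.5354 lat -0.1359 z 0.0122 yaw(-x) 9.28 f_along -6.64 f_lat -1.93 fz 1.28 t 9.40 q6 -2.02
along 0.5365 lat -0.1357 z 0.0121 yaw(-x) 9.29 f_along -8.01 f_lat -1.65 fz 1.66 t 9.80 q6 -2.02
```

```bash
for i in 1 2; do python3 -m jog '{"dp":[[-1,0,0],[-2,0,0],[-2,0,0],[-2,0,0]],"delta_rot":[[0,0,0],[0,0,0],[0,0,0],[0,0,0]],"gripper":[-1,-1,-1,-1]}'>/dev/null; python3 st.py; done
```

```text
along 0.5375 lat -0.1355 z 0.0119 yaw(-x) 9.30 f_along -9.20 f_lat -2.03 fz 2.67 t 10.20 q6 -2.01
along 0.5386 lat -0.1353 z 0.0118 yaw(-x) 9.32 f_along -9.99 f_lat -3.44 fz 2.12 t 10.60 q6 -2.01
```

```bash
for i in 1 2; do python3 -m jog '{"dp":[[-1,0,0],[-1.5,0,0],[-1.5,0,0],[-1.5,0,0]],"delta_rot":[[0,0,0],[0,0,0],[0,0,0],[0,0,0]],"gripper":[-1,-1,-1,-1]}'>/dev/null; python3 st.py; done
```

```text
along 0.5394 lat -0.1352 z 0.0117 yaw(-x) 9.33 f_along -11.80 f_lat -2.22 fz 3.03 t 11.00 q6 -2.01
along 0.5397 lat -0.1349 z 0.0115 yaw(-x) 9.34 f_along -13.13 f_lat -3.32 fz 4.12 t 11.40 q6 -2.01
```

```bash
python3 -m jog '{"dp":[[0,0,0],[0,0,0],[0,0,0],[0,0,0],[0,0,0],[0,0,0],[0,0,0],[0,0,0],[0,0,0],[0,0,0],[0,0,0],[0,0,0]],"delta_rot":[[0,0,0],[0,0,0],[0,0,0],[0,0,0],[0,0,0],[0,0,0],[0,0,0],[0,0,0],[0,0,0],[0,0,0],[0,0,0],[0,0,0]],"gripper":[-1,-1,-1,-1,-1,-1,-1,-1,-1,-1,-1,-1]}'>/dev/null; python3 st.py
python3 -m jog '{"dp":[[3,0,0],[8,0,0],[20,0,-3],[40,0,-6],[70,0,-8],[100,0,-8],[115,0,-8],[115,0,-8],[115,0,-8],[115,0,-8],[115,0,-8],[115,0,-8]],"delta_rot":[[0,0,0],[0,0,0],[0,0,0],[0,0,0.1],[0,0,0.24],[0,0,0.38],[0,0,0.52],[0,0,0.66],[0,0,0.79],[0,0,0.79],[0,0,0.79],[0,0,0.79]],"gripper":[-1,-1,-1,-1,-1,-1,-1,-1,-1,-1,-1,-1]}'>/dev/null; python3 st.py
```

```text
along 0.5397 lat -0.1349 z 0.0115 yaw(-x) 9.34 f_along -11.84 f_lat -2.15 fz 2.37 t 12.60 q6 -2.01
along 0.4326 lat -0.1364 z 0.0207 yaw(-x) -35.92 f_along 0.22 f_lat -0.51 fz -1.53 t 13.80 q6 -1.33
```

```bash
python3 -m jog '{"dp":[[0,0,4],[0,0,8],[0,0,10],[0,0,10.5],[0,0,10.5]],"delta_rot":[[0,0,0],[0,0,0],[0,0,0],[0,0,0],[0,0,0]],"gripper":[-1,-1,-1,-1,-1]}'>/dev/null; python3 st.py
python3 -m jog '{"dp":[[0,0,0.5],[0,0,1],[0,0,1.5],[0,0,1.5]],"delta_rot":[[0,0,0],[0,0,0],[0,0,0],[0,0,0]],"gripper":[-1,-1,-1,-1]}'>/dev/null; python3 st.py
```

```text
along 0.4317 lat -0.1360 z 0.0098 yaw(-x) -36.02 f_along 0.23 f_lat -1.19 fz -0.91 t 14.30 q6 -1.33
along 0.4319 lat -0.1362 z 0.0088 yaw(-x) -36.03 f_along -0.34 f_lat 0.45 fz 1.39 t 14.70 q6 -1.33
```

```bash
python3 -m jog '{"dp":[[0,0,0],[0,0,0],[0,0,0],[0,0,0],[0,0,0],[0,0,-10],[0,0,-35],[0,0,-65],[0,0,-65],[0,0,-65]],"delta_rot":[[0,0,0],[0,0,0],[0,0,0],[0,0,0],[0,0,0],[0,0,0],[0,0,0],[0,0,0],[0,0,0],[0,0,0]],"gripper":[1,1,1,1,1,1,1,1,1,1]}'
python3 -m jog '{"dp":[[0,0,0],[0,0,0],[0,0,0],[0,0,0],[0,0,0],[0,0,0],[0,0,0],[0,0,0],[0,0,0],[0,0,0],[0,0,0],[0,0,0]],"delta_rot":[[0,0,-0.14],[0,0,-0.28],[0,0,-0.42],[0,0,-0.56],[0,0,-0.7],[0,0,-0.84],[0,0,-0.98],[0,0,-1.12],[0,0,-1.26],[0,0,-1.4],[0,0,-1.54],[0,0,-1.571]],"gripper":[1,1,1,1,1,1,1,1,1,1,1,1]}'; python3 st.py
python3 - <<'E'
from h import *
im=robot.camera('side');cv2.imwrite('pics/s2.png',cv2.resize(im[150:260,250:410,::-1],None,fx=5,fy=5,interpolation=cv2.INTER_CUBIC))
E
```

```text
time: 15.7
position: [0.4488, -0.0639, 0.0745]
tool_rot: [0.309, 0.951, -0.0, 0.001]
ft_force: [0.1, -0.0, -0.1]
grip_width: 0.0869
grip_force: 0.0
time: 16.9
position: [0.4492, -0.0586, 0.0723]
tool_rot: [-0.45, 0.893, -0.004, -0.006]
ft_force: [-0.5, 0.4, -0.3]
grip_width: 0.0869
grip_force: 0.0
along 0.4336 lat -0.1312 z 0.0723 yaw(-x) 53.53 f_along -0.40 f_lat 0.43 fz -0.32 t 16.90 q6 -2.85
```

View pics/s2.png

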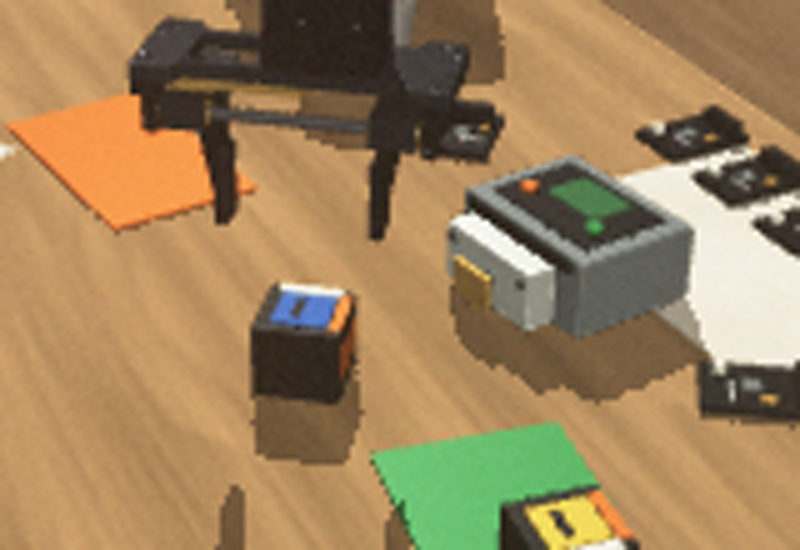

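q6 hit its limit there. The module stands upright on the bench at (303,345), so I'll grip it from the opposite yaw instead.

```bash
for i in 1 2; do python3 -m jog '{"dp":[[0,0,0],[0,0,0],[0,0,0],[0,0,0],[0,0,0],[0,0,0],[0,0,0],[0,0,0],[0,0,0],[0,0,0],[0,0,0],[0,0,0]],"delta_rot":[[0,0,0.14],[0,0,0.28],[0,0,0.42],[0,0,0.56],[0,0,0.7],[0,0,0.84],[0,0,0.98],[0,0,1.12],[0,0,1.26],[0,0,1.4],[0,0,1.54],[0,0,1.571]],"gripper":[1,1,1,1,1,1,1,1,1,1,1,1]}'>/dev/null; python3 st.py; done
python3 -m jog '{"dp":[[0,0,0],[0,0,0]],"delta_rot":[[0,0,0],[0,0,0]],"gripper":[1,1]}'; python3 st.py
```

```text
along 0.4340 lat -0.1310 z 0.0728 yaw(-x) -36.56 f_along -0.31 f_lat 0.58 fz 0.09 t 18.15 q6 -1.28
along 0.4341 lat -0.1310 z 0.0728 yaw(-x) -126.57 f_along -0.70 f_lat 0.19 fz 0.52 t 19.35 q6 0.29
time: 19.55
position: [0.4497, -0.0585, 0.073]
tool_rot: [0.892, 0.451, -0.005, 0.005]
ft_force: [0.1, -0.4, 0.1]
grip_width: 0.087
grip_force: 0.0
along 0.4342 lat -0.1311 z 0.0730 yaw(-x) -126.38 f_along 0.07 f_lat -0.43 fz 0.11 t 19.55 q6 0.29
```

```bash
cat > go.py <<'E'
import sys
from h import *
# x y z yaw(-x)deg -> dp mm, rotvec in tool axes
x,y,z,w=map(float,sys.argv[1:5]);o=robot.get_obs();A=R.from_quat(o['tool_rot']).as_matrix()
a=np.radians(w);X=np.array([-np.cos(a),-np.sin(a),0]);Z=np.array([0,0,-1.]);T=np.c_[X,np.cross(Z,X),Z]
print("dp",(A.T@(np.array([x,y,z])-o['position'])*1000).round(1),"rot",R.from_matrix(A.T@T).as_rotvec().round(3))
E
python3 go.py .4488 -.0640 .0105 -126.0
```

```text
dp [-4.2  2.3 62.5] rot [ 0.003  0.014 -0.007]
```

```bash
python3 -m jog '{"dp":[[-4.2,2.3,5],[-4.2,2.3,20],[-4.2,2.3,40],[-4.2,2.3,55],[-4.2,2.3,62],[-4.2,2.3,62],[-4.2,2.3,62]],"delta_rot":[[0.003,0.014,-0.007],[0.003,0.014,-0.007],[0.003,0.014,-0.007],[0.003,0.014,-0.007],[0.003,0.014,-0.007],[0.003,0.014,-0.007],[0.003,0.014,-0.007]],"gripper":[1,1,1,1,1,1,1]}'; python3 st.py
python3 -m jog '{"dp":[[0,0,0],[0,0,0],[0,0,0],[0,0,0],[0,0,0],[0,0,0],[0,0,0],[0,0,0]],"delta_rot":[[0,0,0],[0,0,0],[0,0,0],[0,0,0],[0,0,0],[0,0,0],[0,0,0],[0,0,0]],"gripper":[-1,-1,-1,-1,-1,-1,-1,-1]}' 45; python3 st.py
python3 go.py .4488 -.0640 .0105 -126.0
```

```text
time: 20.25
position: [0.4493, -0.0643, 0.0116]
tool_rot: [0.891, 0.454, 0.001, 0.0]
ft_force: [0.6, -0.3, 0.2]
grip_width: 0.0869
grip_force: 0.0
along 0.4328 lat -0.1368 z 0.0116 yaw(-x) -126.05 f_along 0.57 f_lat -0.44 fz 0.16 t 20.25 q6 0.24
time: 21.05
position: [0.4491, -0.0642, 0.0115]
tool_rot: [0.891, 0.453, 0.0, 0.0]
ft_force: [-0.2, -0.3, 3.4]
grip_width: 0.0536
grip_force: 45.0
along 0.4325 lat -0.1367 z 0.0115 yaw(-x) -126.07 f_along -0.28 f_lat -0.23 fz 3.41 t 21.05 q6 0.24
dp [ 0.  -0.3  1. ] rot [ 0.001 -0.    -0.001]
```

```bash
python3 - <<'E'
import numpy as np
t=np.radians(9.4);print(.515*np.array([np.cos(t),np.sin(t)])-.136*np.array([-np.sin(t),np.cos(t)]))
E
python3 -m jog '{"dp":[[0,0,-3],[0,0,-8],[0,0,-8],[0,0,-8],[0,0,-8],[0,0,-8],[0,0,-8],[0,0,-8],[0,0,-8]],"delta_rot":[[0,0,0],[0,0,0.14],[0,0,0.28],[0,0,0.42],[0,0,0.56],[0,0,0.7],[0,0,0.779],[0,0,0.779],[0,0,0.779]],"gripper":[-1,-1,-1,-1,-1,-1,-1,-1,-1]}'>/dev/null; python3 st.py; python3 go.py .5303 -.0501 .0150 -170.7
```

```text
[ 0.53029699 -0.05006094]
along 0.4326 lat -0.1368 z 0.0193 yaw(-x) -170.60 f_along 0.41 f_lat 0.90 fz -0.16 t 21.95 q6 1.02
dp [82.4 -0.7  4.4] rot [ 0.    -0.001  0.002]
```

```bash
python3 -m jog '{"dp":[[20,-0.7,4],[45,-0.7,4],[70,-0.7,4],[80,-0.7,4],[82,-0.7,4],[82,-0.7,4],[82,-0.7,4]],"delta_rot":[[0,0,0.002],[0,0,0.002],[0,0,0.002],[0,0,0.002],[0,0,0.002],[0,0,0.002],[0,0,0.002]],"gripper":[-1,-1,-1,-1,-1,-1,-1]}'>/dev/null; python3 st.py
python3 -m jog '{"dp":[[5,0,0],[10,0,0],[13,0,0],[13,0,0],[13,0,0]],"delta_rot":[[0,0,0],[0,0,0],[0,0,0],[0,0,0],[0,0,0]],"gripper":[-1,-1,-1,-1,-1]}'>/dev/null; python3 st.py
for i in 1 2; do python3 -m jog '{"dp":[[1,0,0],[2,0,0],[2,0,0],[2,0,0]],"delta_rot":[[0,0,0],[0,0,0],[0,0,0],[0,0,0]],"gripper":[-1,-1,-1,-1]}'>/dev/null; python3 st.py; done
```

```text
along 0.5127 lat -0.1356 z 0.0152 yaw(-x) -170.82 f_along -0.89 f_lat 0.22 fz -1.72 t 22.65 q6 1.11
along 0.5276 lat -0.1362 z 0.0154 yaw(-x) -170.81 f_along 0.46 f_lat -0.06 fz -1.59 t 23.15 q6 1.12
along 0.5296 lat -0.1363 z 0.0155 yaw(-x) -170.82 f_along -0.40 f_lat -0.41 fz -1.28 t 23.55 q6 1.12
along 0.5316 lat -0.1363 z 0.0155 yaw(-x) -170.82 f_along -0.30 f_lat -0.05 fz -1.80 t 23.95 q6 1.12
```

```bash
python3 - <<'E'
from h import *
im=robot.camera('side');cv2.imwrite('pics/s3.png',cv2.resize(im[150:260,270:430,::-1],None,fx=5,fy=5,interpolation=cv2.INTER_CUBIC))
E
```

```text
(no output)
```

View pics/s3.png

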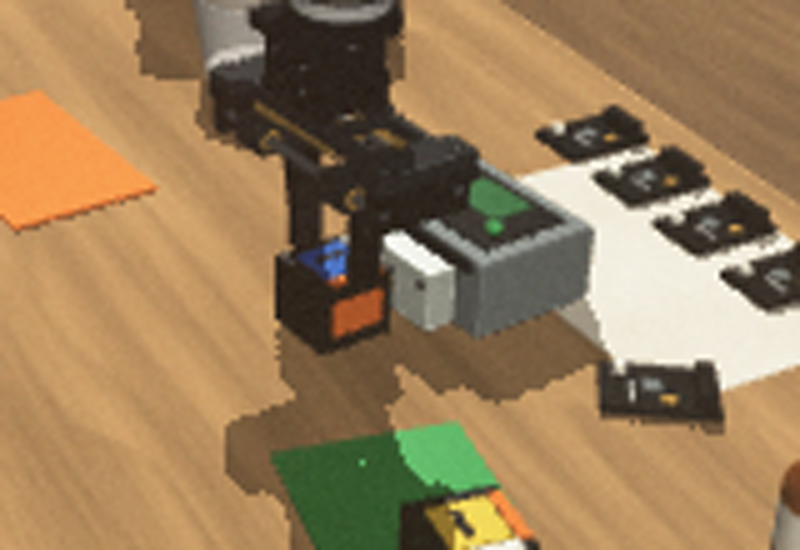

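The picture shows the orange strip facing the camera (357,312), so the white strip faces the bar, which is hidden behind the module's edge. I'll carry on pressing.

```bash
for i in 1 2 3; do python3 -m jog '{"dp":[[1,0,0],[2,0,0],[2,0,0],[2,0,0]],"delta_rot":[[0,0,0],[0,0,0],[0,0,0],[0,0,0]],"gripper":[-1,-1,-1,-1]}'>/dev/null; python3 st.py; done
```

```text
along 0.5336 lat -0.1362 z 0.0154 yaw(-x) -170.82 f_along -0.26 f_lat -0.39 fz -0.90 t 24.40 q6 1.12
along 0.5342 lat -0.1359 z 0.0152 yaw(-x) -170.80 f_along -4.05 f_lat -0.47 fz 0.86 t 24.80 q6 1.12
along 0.5357 lat -0.1359 z 0.0153 yaw(-x) -170.79 f_along -6.41 f_lat -1.41 fz 1.44 t 25.20 q6 1.12
```

```bash
for i in 1 2 3; do python3 -m jog '{"dp":[[1,0,0],[2,0,0],[2,0,0],[2,0,0]],"delta_rot":[[0,0,0],[0,0,0],[0,0,0],[0,0,0]],"gripper":[-1,-1,-1,-1]}'>/dev/null; python3 st.py; done
```

```text
along 0.5368 lat -0.1357 z 0.0151 yaw(-x) -170.78 f_along -7.65 f_lat -0.90 fz 1.57 t 25.60 q6 1.13
along 0.5379 lat -0.1356 z 0.0150 yaw(-x) -170.76 f_along -8.51 f_lat -2.02 fz 2.98 t 26.00 q6 1.13
along 0.5390 lat -0.1355 z 0.0150 yaw(-x) -170.75 f_along -10.30 f_lat -2.70 fz 2.92 t 26.40 q6 1.13
```

```bash
python3 -m jog '{"dp":[[1,0,0],[1.5,0,0],[1.5,0,0],[1.5,0,0]],"delta_rot":[[0,0,0],[0,0,0],[0,0,0],[0,0,0]],"gripper":[-1,-1,-1,-1]}'>/dev/null; python3 st.py
python3 -m jog '{"dp":[[1,0,0],[1.5,0,0],[1.5,0,0],[1.5,0,0]],"delta_rot":[[0,0,0],[0,0,0],[0,0,0],[0,0,0]],"gripper":[-1,-1,-1,-1]}'>/dev/null; python3 st.py
python3 -m jog '{"dp":[[0,0,0],[0,0,0],[0,0,0],[0,0,0],[0,0,0],[0,0,0],[0,0,0],[0,0,0],[0,0,0],[0,0,0],[0,0,0],[0,0,0]],"delta_rot":[[0,0,0],[0,0,0],[0,0,0],[0,0,0],[0,0,0],[0,0,0],[0,0,0],[0,0,0],[0,0,0],[0,0,0],[0,0,0],[0,0,0]],"gripper":[-1,-1,-1,-1,-1,-1,-1,-1,-1,-1,-1,-1]}'>/dev/null; python3 st.py
```

```text
along 0.5399 lat -0.1354 z 0.0149 yaw(-x) -170.74 f_along -10.40 f_lat -3.30 fz 3.52 t 26.80 q6 1.13
along 0.5401 lat -0.1353 z 0.0149 yaw(-x) -170.72 f_along -13.18 f_lat -3.17 fz 4.96 t 27.20 q6 1.13
along 0.5402 lat -0.1353 z 0.0148 yaw(-x) -170.72 f_along -12.53 f_lat -2.90 fz 5.19 t 28.40 q6 1.13
```

```bash
python3 -m jog '{"dp":[[-3,0,0],[-8,0,0],[-20,0,-3],[-40,0,-20],[-55,0,-50],[-60,0,-80],[-60,0,-105],[-60,0,-110],[-60,0,-110]],"delta_rot":[[0,0,0],[0,0,0],[0,0,0],[0,0,0],[0,0,0],[0,0,0],[0,0,0],[0,0,0],[0,0,0]],"gripper":[-1,-1,-1,-1,-1,-1,-1,-1,-1]}'>/dev/null; python3 st.py; python3 go.py .5026 -.2215 .120 -98.5
python3 - <<'E'
from h import *
import json
o=json.load(open('w2.json'));o['position']=np.array(o['position']);c=cam('wrist',o)
print("corner",ground(c,(196.5,97.5),.003), "exp .570 -.176")
robot.camera('scene');c=cam('scene')
for r in robot.search_frame('module_yellow','scene')[:2]: print(r, ground(c,((r['rect'][0]+r['rect'][2])/2,(r['rect'][1]+r['rect'][3])/2),.03))
E
```

```text
along 0.4882 lat -0.1367 z 0.1265 yaw(-x) -170.83 f_along -0.23 f_lat 0.42 fz -0.91 t 29.30 q6 1.08
dp [-27.9 164.    6.7] rot [ 0.006 -0.004 -1.262]
corner [ 0.56667238 -0.17460352  0.003     ] exp .570 -.176
{'rect': [276.4, 133.3, 291.2, 156.5], 'score': 0.66} [ 0.49558364 -0.31762231  0.03      ]
```

```bash
python3 -m jog '{"dp":[[-5,25,0],[-12,60,0],[-18,95,0],[-23,130,0],[-28,155,0],[-28,164,0],[-28,164,0],[-28,164,0],[-28,164,0],[-28,164,0],[-28,164,0]],"delta_rot":[[0,0,-0.14],[0,0,-0.28],[0,0,-0.42],[0,0,-0.56],[0,0,-0.7],[0,0,-0.84],[0,0,-0.98],[0,0,-1.12],[0,0,-1.262],[0,0,-1.262],[0,0,-1.262]],"gripper":[-1,-1,-1,-1,-1,-1,-1,-1,-1,-1,-1]}'>/dev/null; python3 st.py; python3 go.py .5026 -.2215 .020 -98.5
```

```text
along 0.4575 lat -0.2995 z 0.1241 yaw(-x) -98.68 f_along -0.59 f_lat -0.29 fz -0.99 t 30.50 q6 -0.47
dp [ -0.5   2.5 104.1] rot [-0.001 -0.001 -0.003]
```

```bash
python3 -m jog '{"dp":[[0,2,20],[0,2,50],[0,2,75],[0,2,92],[0,2,100],[0,2,104],[0,2,104],[0,2,104]],"delta_rot":[[0,0,0],[0,0,0],[0,0,0],[0,0,0],[0,0,0],[0,0,0],[0,0,0],[0,0,0]],"gripper":[-1,-1,-1,-1,-1,-1,-1,-1]}'>/dev/null; python3 st.py
python3 -m jog '{"dp":[[0,0,1],[0,0,2],[0,0,3],[0,0,3],[0,0,3]],"delta_rot":[[0,0,0],[0,0,0],[0,0,0],[0,0,0],[0,0,0]],"gripper":[-1,-1,-1,-1,-1]}'>/dev/null; python3 st.py
```

```text
along 0.4604 lat -0.3011 z 0.0222 yaw(-x) -98.53 f_along 0.19 f_lat -0.30 fz -1.22 t 31.30 q6 -0.47
along 0.4599 lat -0.3006 z 0.0185 yaw(-x) -98.51 f_along 0.04 f_lat 0.64 fz -0.98 t 31.80 q6 -0.47
```

```bash
python3 -m jog '{"dp":[[0,0,1],[0,0,2],[0,0,2],[0,0,2]],"delta_rot":[[0,0,0],[0,0,0],[0,0,0],[0,0,0]],"gripper":[-1,-1,-1,-1]}'>/dev/null; python3 st.py
for i in 1 2; do python3 -m jog '{"dp":[[0,0,0.5],[0,0,1],[0,0,1],[0,0,1]],"delta_rot":[[0,0,0],[0,0,0],[0,0,0],[0,0,0]],"gripper":[-1,-1,-1,-1]}'>/dev/null; python3 st.py; done
```

```text
along 0.4598 lat -0.3005 z 0.0164 yaw(-x) -98.51 f_along -0.00 f_lat -0.06 fz -0.66 t 32.20 q6 -0.47
along 0.4599 lat -0.3006 z 0.0154 yaw(-x) -98.52 f_along 0.10 f_lat -0.56 fz -0.88 t 32.60 q6 -0.47
along 0.4599 lat -0.3007 z 0.0146 yaw(-x) -98.51 f_along 0.07 f_lat 0.54 fz -0.28 t 33.00 q6 -0.47
```

```bash
python3 -m jog '{"dp":[[0,0,0.5],[0,0,1],[0,0,1],[0,0,1]],"delta_rot":[[0,0,0],[0,0,0],[0,0,0],[0,0,0]],"gripper":[-1,-1,-1,-1]}'>/dev/null; python3 st.py
python3 -m jog '{"dp":[[0,0,0],[0,0,0],[0,0,0],[0,0,0],[0,0,0],[0,0,0],[0,0,-10],[0,0,-40],[0,0,-80],[0,0,-120],[0,0,-120],[0,0,-120]],"delta_rot":[[0,0,0],[0,0,0],[0,0,0],[0,0,0],[0,0,0],[0,0,0],[0,0,0],[0,0,0],[0,0,0],[0,0,0],[0,0,0],[0,0,0]],"gripper":[1,1,1,1,1,1,1,1,1,1,1,1]}'; python3 st.py
python3 - <<'E'
from h import *
im=robot.camera('side');cv2.imwrite('pics/s4.png',cv2.resize(im[140:300,240:440,::-1],None,fx=3.7,fy=3.7,interpolation=cv2.INTER_CUBIC))
E
```

```text
along 0.4599 lat -0.3007 z 0.0145 yaw(-x) -98.51 f_along -1.67 f_lat 0.96 fz 6.73 t 33.40 q6 -0.47
time: 34.6
position: [0.5033, -0.2218, 0.1351]
tool_rot: [0.758, 0.653, 0.001, 0.002]
ft_force: [-0.8, 0.4, -0.5]
grip_width: 0.087
grip_force: 0.0
along 0.4603 lat -0.3010 z 0.1351 yaw(-x) -98.50 f_along -0.73 f_lat 0.52 fz -0.45 t 34.60 q6 -0.47
```

View pics/s4.png

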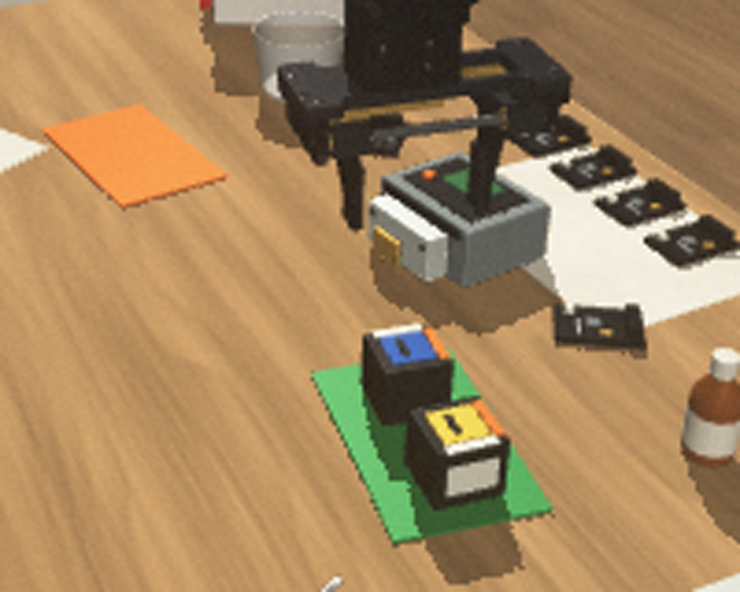

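The picture shows both modules upright on the green mat (blue at 407,370; yellow at 458,450), with the gripper clear of everything.

```bash
python3 -c "
from rig import robot
print(robot.hand_in())"
```

```text
the job is handed in; nothing more can be done
None
```

I pressed the blue module's orange strip and then its white strip until the bar was home, at about 13 N, and held each for over a second. It now stands upright on the free half of the green mat, and the job is handed in (no verdict was returned).

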